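Pack the full-size test cell into its carrying tray

TASK

Pack the full-size test cell into the green tray: set the large sleeve, the large hexagonal nut, the square block and the large plunger upright on the tray's floor, each in the compartment whose white inlay shows its shape (ring, hexagon, square, and the disc with a ring round it for the plunger). Set them down, do not drop them. Leave the smaller spare sleeve, nut and plunger where they stand, and do not knock over the glass bottle.

Things in the scene. Friction and masses are not known exactly. Their poses are not given: they have to be found in the camera images.
- tray: Green tray fixed to the table, any yaw, 196 x 196 mm; floor 4 mm thick, rim and dividers 14 mm high, 4 mm thick; four compartments, 92 mm square inside. Origin: centre of underside, x and y along the walls. Compartment centres (x, y mm) and white floor inlays, clockwise from above: (48, 48) ring; (48, -48) hexagon; (-48, -48) square; (-48, 48) disc with thin ring round it (plunger).
- sleeve: Large sleeve: plain aluminium tube standing upright, 56 mm outer diameter, 26 mm bore, 48 mm high, about 0.25 kg. Origin: centre of its underside, z up. To be packed.
- nut: Large hexagonal aluminium nut lying flat, 44 mm across flats, 51 mm across corners, 36 mm high, with a 22 mm hexagonal hole, about 0.14 kg. Origin: centre of its underside, z up; its x axis is perpendicular to a pair of flats (flats every 60 degrees). To be packed.
- plunger: Large aluminium plunger standing on its round foot: foot 46 mm in diameter and 8 mm thick, above it a solid stem 22 mm in diameter, 58 mm high overall, about 0.11 kg. Origin: centre of its underside, z up. To be packed.
- block: Square aluminium block, 42 x 42 mm and 40 mm high, with a dark round spot on top, about 0.18 kg; the only square part. Origin: centre of its underside, z up, x and y perpendicular to its sides. To be packed.
- small_sleeve: Spare, leave alone: aluminium tube like the large sleeve but 40 mm outer diameter, 18 mm bore, 34 mm high. Origin: centre of its underside.
- small_nut: Spare, leave alone: hexagonal aluminium nut 32 mm across flats, 26 mm high. Origin: centre of its underside.
- small_plunger: Spare, leave alone: aluminium plunger with a foot 34 mm and a stem 16 mm in diameter, 40 mm high overall. Origin: centre of its underside.
- bottle: Small clear glass bottle with a blue cap, 60 mm in diameter and 110 mm high, standing beyond the parts at the far side of the table. Origin: centre of its underside, z up. Not to be knocked over.

How it is judged (in metres and radians):
At the end, for the whole second after the job is handed in: Each of the four large parts stands in its own compartment (within 25 mm of its centre along both tray axes, under 8 mm above the tray's underside, tilt under 0.12 rad), released and at rest; the three spares are upright, at rest and within 30 mm of their starts (x of sleeve in the frame of tray between 0.023 and 0.073 m and y of sleeve in the frame of tray between 0.023 and 0.073 m and z of each of sleeve, nut, block, plunger in the frame of tray below 0.008 m and angle between each of sleeve, nut, block, plunger, small_sleeve, small_nut, small_plunger's own z axis and vertical below 0.12 rad and linear speed of each of sleeve, nut, block, plunger, small_sleeve, small_nut, small_plunger below 0.02 m/s and contact force between the fingers and sleeve below 0.05 N and x of nut in the frame of tray between 0.023 and 0.073 m and y of nut in the frame of tray between -0.073 and -0.023 m and contact force between the fingers and nut below 0.05 N and x of block in the frame of tray between -0.073 and -0.023 m and y of block in the frame of tray between -0.073 and -0.023 m and contact force between the fingers and block below 0.05 N and x of plunger in the frame of tray between -0.073 and -0.023 m and y of plunger in the frame of tray between 0.023 and 0.073 m and contact force between the fingers and plunger below 0.05 N and distance of each of small_sleeve, small_nut, small_plunger from where it was at the start of the episode below 0.03 m); the robot touches nothing.
It fails at once if a part to be packed falls or flies free of the fingers (faster than 0.75 m/s, a drop of about 3 cm) ((linear speed of sleeve above 0.75 m/s and contact force between the fingers and sleeve below 0.05 N) or (linear speed of nut above 0.75 m/s and contact force between the fingers and nut below 0.05 N) or (linear speed of block above 0.75 m/s and contact force between the fingers and block below 0.05 N) or (linear speed of plunger above 0.75 m/s and contact force between the fingers and plunger below 0.05 N)).
It fails at once if the glass bottle is knocked over (tilted more than 0.35 rad) (angle between bottle's own z axis and vertical above 0.35 rad).
It also fails if it takes over 120 s, if anything falls off the work surface, if the arm or the gripper's body presses on something with over 40 N, if the wrist force passes 120 N, or if a joint passes its speed limit or range.

ROBOT

A 6-joint arm with a two-finger parallel gripper is mounted at the origin on the work surface. World frame = base frame: x ahead of the robot, y to its left, z up, the work surface at z = 0. Lengths are in m, angles in degrees, forces in N, time in s.
With the tool pointing down it reaches from about 0.4 to 0.825 m from the base axis. Payload 7 kg.
Tool frame: the origin (TCP) lies at the very end of the fingers, on their centre line; the grasp point (between the pads) lies behind it (r.grasp_offset is the z of the grasp point in the tool frame, in m); z points along the fingers, y is the direction in which the jaws open and shut (so a half turn about z gives the same grasp; the last joint's range is limited). The gripper opens to 88 mm and grips with 3 to 60 N. Pads are 19 mm wide; open, the fingers measure 130 mm over their backs; the gripper's body (78 mm by 193 mm) begins 47 mm behind the grasp point.
Start: joints at [82.684, 20.546, 0.682, 0, -70.136, -16.507], TCP at [0.273, 0.617, 0.227] pointing down, gripper open.
Joint ranges: [-176.03, 176.03], [-82.01, 121.73], [-58.28, 71.71], [-173.87, 95.51], [-174.79, -0.11], [-173.66, 173.66]. Speed limits (degrees/s): [136.94, 136.94, 172.46, 180, 180, 180].

INTERFACE

Orientations are given as [roll, pitch, yaw] about the fixed x, y, z axes, in that order (R = Rz(yaw) Ry(pitch) Rx(roll)).
In Python, from plant import r gives the robot as it stands. The module is installed in compiled form; this text tells all that it offers.
- The arm moves only by the tool servo_tool, never from a script. Its argument "targets" is a list of rows, each an object of numbers: "dx", "dy", "dz": the shift along the world's x, y, z in cm; "spin": the turn about the world's z in rad; "grip": the opening in per cent of the stroke, from 0 (shut) to 100 (fully open). A call has exactly 10 rows; each row is the pose to reach, as a shift and turn from the pose commanded when the call began; what a row does not reach only later rows make up. A row lasts 1/12 s, in which the tool goes at most 41.7 mm and 7.16 degrees, less where a joint would pass 70% of its speed; a pose out of reach is approached as far as the arm can. A call with a gripper value outside its range is refused whole. The fingers move at their own pace and stop on an object; "squeeze" is the grip in N (left out, the last holds). Time passes only in rows, so rows that repeat a pose let the fingers close, or fill a call up. It gives the time, the measured TCP pose, the force and the opening at its end, in the units of the state.
- r.get_state(): the state, without advancing time (a new reading comes with each control period).
- r.capture(name): name is "scene" or "top"; returns the picture (480x640x3 uint8, blue, green, red); there is no depth.
- r.get_calibration(name): a dict with "K" (3x3 intrinsics, pixels), "extrinsics" (4x4, takes a point from camera to world coordinates). Camera axes: x right, y down, z forward; pixel columns grow to the right and rows downward; lengths in m; the calibration is good to about 2 mm. A picture is of the moment at which its call begins. get_calibration takes no time and is no camera call.
- r.close_job(): hands the job in, once; it reports no verdict.
Trained networks look in the newest picture that a camera, given by its name, has taken for a name from the list of things; names that differ only in an ending like _2 or _b are one class to them, and where a whole thing is asked for, a point or a joint stands for the part that bears it (a point fixed in the world has none). Each returns a list of dicts, best first, with "p" (0 to 1); they miss things now and then, are a little off and sometimes report something else, mostly with a low value. They report only what shows in the picture. A call takes as long as a camera call.
- r.cut_out(name, camera): "mask" (480x640 bool, what is visible of it) and "extent" ([left, top, right, bottom] in pixels, round what is visible of it).
The state is a dict: "time_s": time; "joints": joint angles; "qd": joint speeds; "joint_torque": joint torques, N m; "tcp_pos": TCP position; "eef_rot": TCP orientation; "contact_force": force on the tool from outside, world axes, zero at the start; "moment": the same for the moment, N m; "gripper_width": finger opening in m.
Only numpy, scipy, OpenCV 4.12 (cv2) and the standard library are available. Lean on these libraries where they do the work, as an engineer would, in place of code of your own. Each camera call takes 0.05 s, during which the arm holds its last target. There are 200 camera calls.

## Working session

There is one attempt and no reset: what is moved stays moved. The work goes in short steps, Python scripts to look and compute and a tool call to move; the robot and the scene stay as the last step left them, time stands still between calls to the robot, and variables do not carry over. Pictures are saved under pics/ and viewed, about 12 in all and at most 16, crops included, and the job is handed in when it is done.

Besides the shell and the picture viewer there is one more tool, called in YAML: its name, and indented under it one key for each argument. servo_tool: Moves the arm, as the interface text tells. Its arguments: {"type":"object","properties":{"targets":{"type":"array"},"squeeze":{"type":"number"}},"required":["targets"]}

```bash
mkdir -p pics; python3 - <<'E'
from plant import r
import cv2,numpy as np
for c in ("top","scene"):
    im=r.capture(c); cv2.imwrite(f"pics/{c}0.png",im)
    k=r.get_calibration(c); print(c,np.round(k["K"],1).tolist(),np.round(k["extrinsics"],3).tolist())
    for n in "tray sleeve nut plunger block small_sleeve small_nut small_plunger bottle".split():
        print(n,[(round(d["p"],2),np.round(d["extent"]).tolist()) for d in r.cut_out(n,c)][:4])
print(r.get_state(), r.grasp_offset)
E
```

```text
top [[570.8, 0.0, 324.7], [0.0, 570.8, 244.8], [0.0, 0.0, 1.0]] [[0.005, -0.987, 0.159, 0.382], [-1.0, -0.001, 0.026, -0.08], [-0.026, -0.159, -0.987, 1.335], [0.0, 0.0, 0.0, 1.0]]
tray [(0.73, [120.0, 245.0, 229.0, 353.0])]
sleeve [(0.98, [419.0, 240.0, 448.0, 268.0])]
nut [(0.88, [426.0, 303.0, 446.0, 324.0])]
plunger [(0.66, [305.0, 298.0, 329.0, 315.0])]
block [(0.88, [365.0, 233.0, 386.0, 256.0]), (0.46, [426.0, 303.0, 450.0, 322.0]), (0.37, [360.0, 305.0, 380.0, 325.0])]
small_sleeve [(0.68, [360.0, 308.0, 379.0, 325.0]), (0.55, [118.0, 248.0, 230.0, 353.0])]
small_nut [(0.71, [482.0, 268.0, 497.0, 278.0])]
small_plunger [(0.42, [300.0, 238.0, 311.0, 251.0])]
bottle [(0.9, [264.0, 151.0, 286.0, 185.0])]
scene [[542.7, 0.0, 306.8], [0.0, 542.7, 245.9], [0.0, 0.0, 1.0]] [[0.698, 0.47, -0.54, 1.139], [0.716, -0.445, 0.538, -0.589], [0.013, -0.762, -0.647, 0.678], [0.0, 0.0, 0.0, 1.0]]
tray [(0.95, [320.0, 129.0, 432.0, 194.0])]
sleeve [(0.72, [167.0, 285.0, 203.0, 330.0])]
nut [(0.77, [128.0, 253.0, 159.0, 286.0])]
plunger [(0.9, [252.0, 190.0, 276.0, 225.0])]
block [(0.66, [245.0
[... 234 characters left out ...]
8.0, 224.0, 444.0, 281.0])]
{'time_s': 1.0, 'joints': array([ 8.26842269e+01,  2.05460941e+01,  6.80584063e-01, -1.44718677e-03,
       -7.01345169e+01, -1.65097618e+01]), 'qd': array([ 0.0465383 , -0.07076562, -0.11141254, -0.05697755, -0.02037142,
        0.05360098]), 'joint_torque': array([-8.37196931e-04, -5.82388186e+01,  2.93301344e+01,  7.00224951e+00,
        1.24107584e-02, -2.49430275e-05]), 'tcp_pos': array([0.27263613, 0.61745831, 0.22654923]), 'eef_rot': array([ 1.79999587e+02,  1.29729692e-03, -2.38260267e+01]), 'contact_force': array([-0.15485553, -0.13921101, -0.1577405 ]), 'moment': array([ 0.01122881, -0.0095034 , -0.01345749]), 'gripper_width': 0.0877248240120697} -0.0188
```

View pics/top0.png

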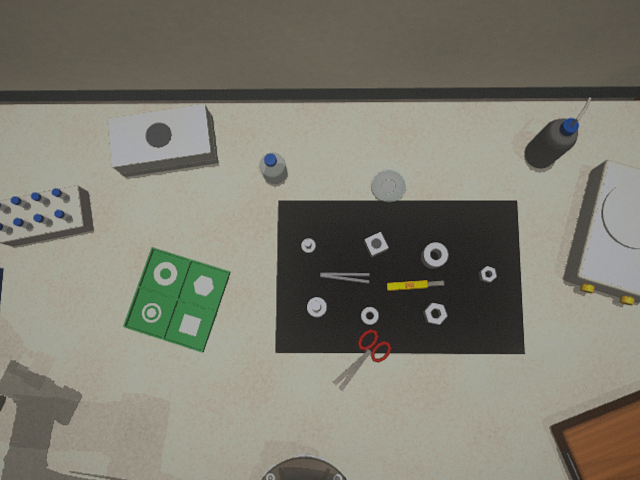

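View pics/scene0.png

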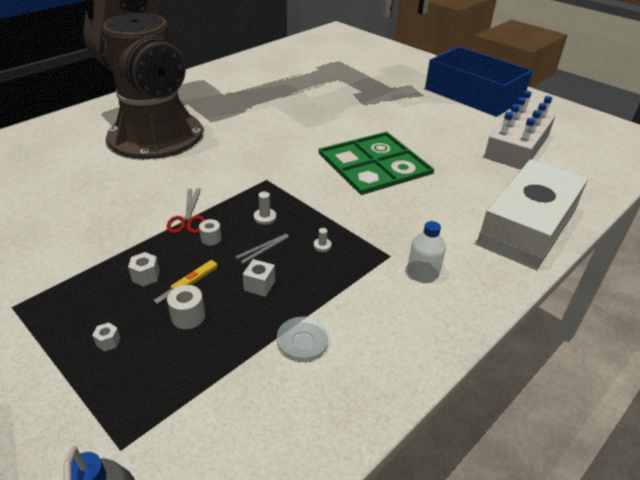

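The top view shows the parts on the black mat: sleeve (435,254), nut (436,314), block (376,244) and plunger (317,307). The spares are at (370,316), (488,274) and (308,245). The tray is at (177,300), with the ring top-left, the hexagon top-right, the square bottom-right and the disc bottom-left. The bottle is at (274,168), clear of the paths. Next I'll fit the model silhouettes in both views.

```bash
cat > v.py <<'E'
from plant import r
import cv2,numpy as np
from scipy.optimize import minimize
def cyl(R,z0,z1,n=48,ph=0):
    a=np.arange(n)*2*np.pi/n+ph
    return np.array([[R*np.cos(t),R*np.sin(t),z] for z in (z0,z1) for t in a])
S={"sleeve":[cyl(.028,0,.048)],"nut":[cyl(.0254,0,.036,6,np.pi/6)],"block":[cyl(.0297,0,.04,4,np.pi/4)],
"plunger":[cyl(.023,0,.008),cyl(.011,0,.058)],"small_sleeve":[cyl(.02,0,.034)],"small_nut":[cyl(.0185,0,.026,6,np.pi/6)],
"small_plunger":[cyl(.017,0,.006),cyl(.008,0,.04)],
"tray":[cyl(.098*2**.5,0,.014,4,np.pi/4)]}
SYM={"nut":np.pi/3,"block":np.pi/2,"small_nut":np.pi/3,"tray":np.pi/2}
CAL={c:r.get_calibration(c) for c in("top","scene")}
def proj(P,c):
    E=CAL[c]["extrinsics"]; q=(np.asarray(P)-E[:3,3])@E[:3,:3]; q=q@np.array(CAL[c]["K"]).T
    return q[:,:2]/q[:,2:]
def back(uv,c,z):
    E=CAL[c]["extrinsics"]; d=E[:3,:3]@np.linalg.inv(CAL[c]["K"])@[uv[0],uv[1],1]
    return (E[:3,3]+d*(z-E[2,3])/d[2])[:2]
def place(P,p):
    c,s=np.cos(p[2]),np.sin(p[2]); return P@np.array([[c,s,0],[-s,c,0],[0,0,1]])+[p[0],p[1],p[3] if len(p)>3 else 0]
def hulls(n,p,c): return [cv2.convexHull(proj(place(P,p),c).astype(np.float32)) for P in S[n]]
def seg(im,n):
    if n=="tray":
        h=cv2.cvtColor(im,cv2.COLOR_BGR2HSV); m=cv2.inRange(h,(45,90,30),(80,255,255))
    else: m=(im.max(2)>70).astype(np.uint8)*255
    m=cv2.morphologyEx(m,cv2.MORPH_CLOSE,np.ones((3,3)))
    return m
def blob(m,uv,ok=7):
    cs,_=cv2.findContours(m,cv2.RETR_EXTERNAL,cv2.CHAIN_APPROX_NONE)
    c=min(cs,key=lambda c:abs(cv2.pointPolygonTest(c,tuple(map(float,uv)),True)) if cv2.pointPolygonTest(c,tuple(map(float,uv)),True)<0 else -1)
    o=np.zeros(m.shape,np.uint8); cv2.drawContours(o,[c],-1,1,-1); return o
def fit(n,ims,uv,cams=("top","scene"),z=0):
    h={"sleeve":.048,"nut":.036,"block":.04,"plunger":.03,"tray":.014}.get(n,.02)
    x0=back(uv,"top",z+h); T={}
    for c in cams:
        k=proj([[x0[0],x0[1],z+h/2]],c)[0]; b=blob(seg(ims[c],n),k); T[c]=(b,k)
    U=6
    def cost(p,each=False):
        e=[]
        for c in cams:
            b,k=T[c]; w=75 if n=="tray" else 32; u0,v0=int(k[0])-w,int(k[1])-w
            t=cv2.resize(b[v0:v0+2*w,u0:u0+2*w].astype(np.float32),None,fx=U,fy=U,interpolation=cv2.INTER_LINEAR)
            o=np.zeros(t.shape,np.float32)
            for H in hulls(n,[p[0],p[1],p[2],z],c):
                cv2.fillPoly(o,[np.round(((H-[u0,v0]+.5)*U)*16).astype(np.int32)],1,shift=4)
            e.append(np.abs(o-(t>.5)).sum()/U/U/b.sum())
        return e if each else sum(e)
    best=None
    for y in ([0] if n not in SYM else np.arange(5)*SYM[n]/5):
        s=np.array([[x0[0],x0[1],y]]*4); s[1,0]+=.006; s[2,1]+=.006; s[3,2]+=.12
        q=minimize(cost,s[0],method="Nelder-Mead",options=dict(initial_simplex=s,xatol=1e-4,fatol=1e-4))
        if best is None or q.fun<best.fun: best=q
    return best.x,np.round(cost(best.x,True),3)
def over(im,c,F):
    o=im.copy()
    for n,p in F.items():
        for H in hulls(n,p,c): cv2.polylines(o,[np.round(H*16).astype(np.int32)],True,(0,0,255),1,shift=4)
    return o
E
cat > m1.py <<'E'
from v import *
import json
ims={c:cv2.imread(f"pics/{c}0.png") for c in("top","scene")}
UV={"sleeve":(435,254),"nut":(436,314),"block":(376,244),"plunger":(317,307),"small_sleeve":(370,316),"small_nut":(488,274),"small_plunger":(308,245),"tray":(177,300)}
F={}
for n,uv in UV.items():
    p,e=fit(n,ims,uv); F[n]=p.tolist(); s=[np.round(fit(n,ims,uv,(c,))[0][:2]*1000,1).tolist() for c in("top","scene")]
    print(n,np.round(p[:2]*1000,1),"yaw",np.round(np.degrees(p[2])%np.degrees(SYM.get(n,1)),1),e,s)
json.dump(F,open("fit.json","w"))
a=cv2.resize(over(ims["top"],"top",F)[220:370,110:510],None,fx=2,fy=2,interpolation=2)
b=cv2.resize(over(ims["scene"],"scene",F)[125:360,70:440],None,fx=800/370,fy=800/370,interpolation=2)[:300*2-300+0]
cv2.imwrite("pics/o1.png",np.vstack([a,b[:300]]))
E
python3 m1.py
```

```text
sleeve [ 571.5 -316.7] yaw 6.4 [0.015 0.01 ] [[585.8, -333.1], [579.6, -308.0]]
nut [ 449.7 -333.6] yaw 41.4 [0.016 0.012] [[408.9, -337.3], [449.8, -329.4]]
block [ 606.  -189.6] yaw 8.7 [0.016 0.011] [[623.2, -203.4], [611.1, -183.7]]
plunger [483.1 -74.2] yaw 12.6 [0.016 0.013] [[440.6, -25.3], [478.5, -80.5]]
small_sleeve [ 466.1 -194.4] yaw 10.3 [0.016 0.013] [[447.2, -196.1], [459.7, -200.4]]
small_nut [ 538.6 -455. ] yaw 52.6 [0.016 0.013] [[556.4, -467.5], [539.3, -455.9]]
small_plunger [626.  -55.9] yaw 11.2 [0.017 0.014] [[591.4, -4.6], [623.8, -53.3]]
tray [467.6 301.5] yaw 72.7 [0.03 0.07] [[468.5, 301.4], [463.1, 303.9]]
```

View pics/o1.png

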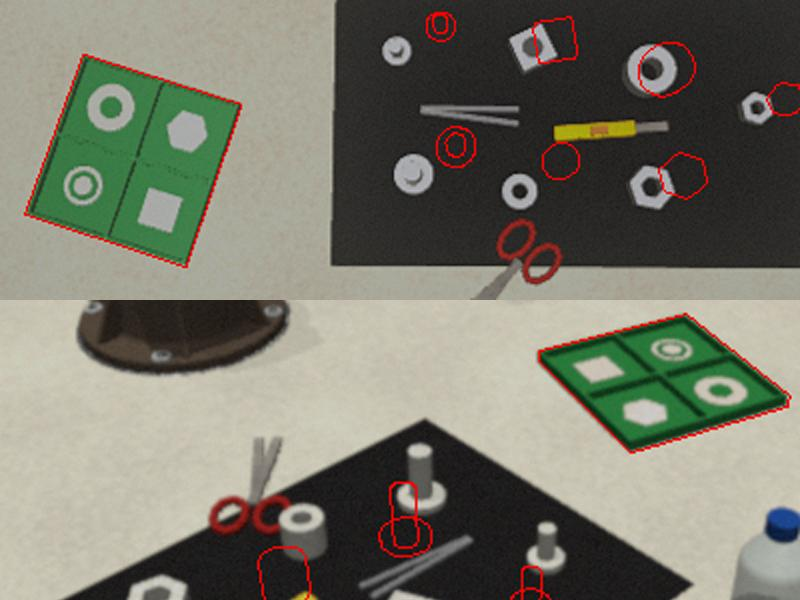

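The tray fit is good in both views. The part outlines are off because the blob picker took the table's outer contour; I'll use connected components instead.

```bash
python3 - <<'E'
s=open("v.py").read()
a=s.index("    cs,_=cv2.findContours"); b=s.index("def fit(")
s=s[:a]+'''    k,L,st,_=cv2.connectedComponentsWithStats(m)
    def d(i):
        v,u=np.nonzero(L==i); return np.hypot(u-uv[0],v-uv[1]).min()
    i=min([i for i in range(1,k) if 60<st[i,4]<16000 and abs(st[i,0]+st[i,2]/2-uv[0])<90],key=d)
    cs,_=cv2.findContours((L==i).astype(np.uint8),cv2.RETR_EXTERNAL,cv2.CHAIN_APPROX_NONE)
    o=np.zeros(m.shape,np.uint8); cv2.drawContours(o,cs,-1,1,-1); return o
'''+s[b:]
s=s.replace(">70)",">60)")
open("v.py","w").write(s)
E
python3 m1.py
python3 - <<'E'
from v import *
import json
F=json.load(open("fit.json"))
a=cv2.resize(over(cv2.imread("pics/top0.png"),"top",F)[225:345,290:510],None,fx=3,fy=3,interpolation=2)[:240]
b=cv2.resize(over(cv2.imread("pics/scene0.png"),"scene",F)[180:360,80:340],None,fx=2.5,fy=2,interpolation=2)
a=cv2.resize(over(cv2.imread("pics/top0.png"),"top",F)[230:330,290:510],(650,230),interpolation=2)
cv2.imwrite("pics/o2.png",np.vstack([a,b]))
E
```

```text
sleeve [ 569.5 -297.3] yaw 3.1 [0.058 0.257] [[570.1, -297.4], [563.8, -295.2]]
nut [ 435.7 -296.3] yaw 49.5 [0.057 0.123] [[436.5, -296.5], [431.4, -294.8]]
block [ 596.  -163.3] yaw 26.1 [0.067 0.321] [[597.1, -163.0], [591.1, -161.8]]
plunger [450.  -25.4] yaw 8.0 [0.084 0.115] [[451.3, -25.4], [447.0, -23.7]]
small_sleeve [ 431.2 -147.1] yaw 0.7 [0.044 0.304] [[431.3, -147.1], [281.7, -72.6]]
small_nut [ 526.9 -420.2] yaw 41.6 [0.088 0.186] [[527.9, -420.6], [522.8, -419.1]]
small_plunger [595.   -4.6] yaw 0.2 [0.118 0.194] [[596.6, -4.1], [592.0, -2.7]]
tray [467.6 301.5] yaw 72.7 [0.03 0.07] [[468.5, 301.4], [463.1, 303.9]]
```

View pics/o2.png

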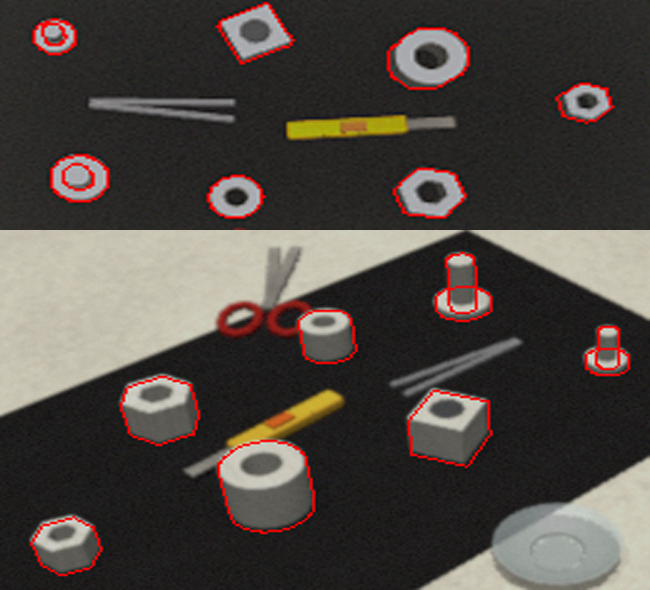

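Outlines match both views. The scene camera reads about 5 mm lower in x than the top one, so I'll check that against the tool itself. Tray yaw is -17.3°, which puts the compartments at ring (528,333), hexagon (499,241), square (408,270) and disc (436,362). First part is the plunger.

servo_tool:
  targets:
    - {"dx": 0.8, "dy": -3.5, "dz": -0.4, "spin": 0.09, "grip": 100}
    - {"dx": 1.6, "dy": -7, "dz": -0.8, "spin": 0.18, "grip": 100}
    - {"dx": 2.4, "dy": -10.5, "dz": -1.2, "spin": 0.27, "grip": 100}
    - {"dx": 3.2, "dy": -14, "dz": -1.6, "spin": 0.36, "grip": 100}
    - {"dx": 4.0, "dy": -17.5, "dz": -2.0, "spin": 0.45, "grip": 100}
    - {"dx": 4.8, "dy": -21, "dz": -2.4, "spin": 0.54, "grip": 100}
    - {"dx": 5.6, "dy": -24.5, "dz": -2.8, "spin": 0.63, "grip": 100}
    - {"dx": 6.4, "dy": -28, "dz": -3.2, "spin": 0.72, "grip": 100}
    - {"dx": 7.2, "dy": -31.5, "dz": -3.6, "spin": 0.81, "grip": 100}
    - {"dx": 8.0, "dy": -35, "dz": -4.0, "spin": 0.9, "grip": 100}
  squeeze: 25

```text
time_s: 1.83
tcp_pos: [0.3527, 0.2658, 0.1867]
eef_rot: [-180.0, -0.0, 28.0]
contact_force: [0.6, 0.1, -0.1]
gripper_width: 0.088
```

servo_tool:
  targets:
    - {"dx": 1.2, "dy": -3.7, "dz": -0.4, "grip": 100}
    - {"dx": 2.4, "dy": -7.4, "dz": -0.8, "grip": 100}
    - {"dx": 3.6, "dy": -11.1, "dz": -1.2, "grip": 100}
    - {"dx": 4.8, "dy": -14.8, "dz": -1.6, "grip": 100}
    - {"dx": 6.0, "dy": -18.5, "dz": -2.0, "grip": 100}
    - {"dx": 7.2, "dy": -22.2, "dz": -2.4, "grip": 100}
    - {"dx": 8.4, "dy": -25.9, "dz": -3, "grip": 100}
    - {"dx": 9.7, "dy": -29.3, "dz": -3.6, "grip": 100}
    - {"dx": 9.7, "dy": -29.3, "dz": -3.6, "grip": 100}
    - {"dx": 9.7, "dy": -29.3, "dz": -3.6, "grip": 100}

```text
validation failed for argument at $.ta...
```

```bash
cat > look.py <<'E'
import sys
from v import *
s=r.get_state(); n=sys.argv[1]; t=s["tcp_pos"]
print(s["time_s"],np.round(t*1000,1),np.round(s["eef_rot"],1),s["gripper_width"],np.round(s["joints"],0))
o=[]
for c in("top","scene"):
    im=r.capture(c); cv2.imwrite(f"pics/{n}_{c}.png",im)
    k=proj([t],c)[0]; u,v=[int(np.clip(a,75,b)) for a,b in zip(k,(564,404))]
    cr=cv2.resize(im[v-75:v+75,u-75:u+75],None,fx=2.6,fy=2.6,interpolation=2); p=np.round((k-[u-75,v-75]+.5)*2.6).astype(int)
    cv2.drawMarker(cr,tuple(int(x) for x in p),(0,0,255),0,16,1); o.append(cr); print(c,np.round(k))
cv2.imwrite(f"pics/{n}.png",np.hstack(o))
E
python3 look.py a1
```

```text
1.8333 [352.7 265.8 186.7] [-180.   -0.   28.] 0.08795141280748317 [ 63.  -0. -31.   0. -59.  55.]
top [166. 351.]
scene [333.  77.]
```

View pics/a1.png

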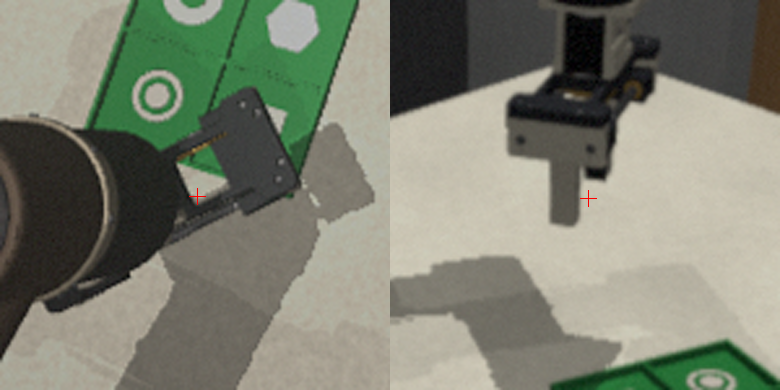

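The crop shows the TCP marker at the centre between the finger tips, so the frames agree. The second call was refused, probably because rows need every field, so I'll resend it with spin included.

servo_tool:
  targets:
    - {"dx": 1.2, "dy": -3.7, "dz": -0.4, "spin": 0, "grip": 100}
    - {"dx": 2.4, "dy": -7.4, "dz": -0.8, "spin": 0, "grip": 100}
    - {"dx": 3.6, "dy": -11.1, "dz": -1.2, "spin": 0, "grip": 100}
    - {"dx": 4.8, "dy": -14.8, "dz": -1.6, "spin": 0, "grip": 100}
    - {"dx": 6.0, "dy": -18.5, "dz": -2.0, "spin": 0, "grip": 100}
    - {"dx": 7.2, "dy": -22.2, "dz": -2.4, "spin": 0, "grip": 100}
    - {"dx": 8.4, "dy": -25.9, "dz": -3, "spin": 0, "grip": 100}
    - {"dx": 9.7, "dy": -29.1, "dz": -3.6, "spin": 0, "grip": 100}
    - {"dx": 9.7, "dy": -29.1, "dz": -3.6, "spin": 0, "grip": 100}
    - {"dx": 9.7, "dy": -29.1, "dz": -3.6, "spin": 0, "grip": 100}

```text
time_s: 2.77
tcp_pos: [0.4499, -0.0252, 0.1502]
eef_rot: [-180.0, 0.1, 27.5]
contact_force: [0.7, 0.0, 0.1]
gripper_width: 0.0873
```

```bash
python3 look.py a2
```

```text
2.7667 [449.9 -25.2 150.2] [-1.80e+02  1.00e-01  2.75e+01] 0.08726550247544496 [ 22.   3. -33.   0. -54.  95.]
top [313. 304.]
scene [262. 154.]
```

View pics/a2.png

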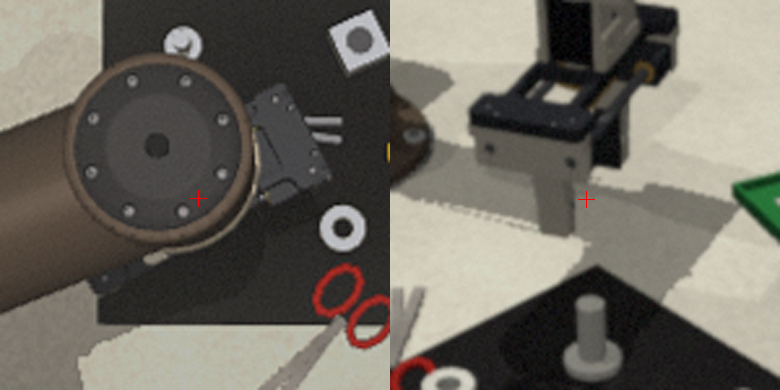

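The TCP is over the plunger, and the fingers are clear of the tweezers and spares. Descend and close.

servo_tool:
  targets:
    - {"dx": 0, "dy": 0, "dz": -2, "spin": 0, "grip": 90}
    - {"dx": 0, "dy": 0, "dz": -4, "spin": 0, "grip": 80}
    - {"dx": 0, "dy": 0, "dz": -6, "spin": 0, "grip": 80}
    - {"dx": 0, "dy": 0, "dz": -8, "spin": 0, "grip": 80}
    - {"dx": 0, "dy": 0, "dz": -10, "spin": 0, "grip": 80}
    - {"dx": 0, "dy": 0, "dz": -11.5, "spin": 0, "grip": 80}
    - {"dx": 0, "dy": 0, "dz": -12.5, "spin": 0, "grip": 80}
    - {"dx": 0, "dy": 0, "dz": -13, "spin": 0, "grip": 80}
    - {"dx": 0, "dy": 0, "dz": -13, "spin": 0, "grip": 80}
    - {"dx": 0, "dy": 0, "dz": -13, "spin": 0, "grip": 60}

```text
time_s: 3.7
tcp_pos: [0.45, -0.0226, 0.021]
eef_rot: [180.0, -0.0, 27.8]
contact_force: [-0.3, 0.2, -0.7]
gripper_width: 0.0675
```

servo_tool:
  targets:
    - {"dx": 0, "dy": 0, "dz": 0, "spin": 0, "grip": 45}
    - {"dx": 0, "dy": 0, "dz": 0, "spin": 0, "grip": 35}
    - {"dx": 0, "dy": 0, "dz": 0, "spin": 0, "grip": 28}
    - {"dx": 0, "dy": 0, "dz": 0, "spin": 0, "grip": 20}
    - {"dx": 0, "dy": 0, "dz": 0, "spin": 0, "grip": 10}
    - {"dx": 0, "dy": 0, "dz": 0, "spin": 0, "grip": 5}
    - {"dx": 0, "dy": 0, "dz": 0, "spin": 0, "grip": 5}
    - {"dx": 0, "dy": 0, "dz": 0, "spin": 0, "grip": 5}
    - {"dx": 0, "dy": 0, "dz": 0, "spin": 0, "grip": 5}
    - {"dx": 0, "dy": 0, "dz": 0, "spin": 0, "grip": 5}

```text
time_s: 4.53
tcp_pos: [0.4497, -0.0236, 0.0206]
eef_rot: [180.0, 0.0, 27.7]
contact_force: [0.3, -1.1, 2.1]
gripper_width: 0.0211
```

Gripped (opening 21 mm on a 22 mm stem). Lift and carry to the disc compartment.

servo_tool:
  targets:
    - {"dx": 0, "dy": 0, "dz": 1, "spin": 0, "grip": 5}
    - {"dx": 0, "dy": 0, "dz": 2.5, "spin": 0, "grip": 5}
    - {"dx": 0, "dy": 0, "dz": 4.5, "spin": 0, "grip": 5}
    - {"dx": 0, "dy": 0, "dz": 6.5, "spin": 0, "grip": 5}
    - {"dx": 0, "dy": 1, "dz": 8.5, "spin": 0, "grip": 5}
    - {"dx": 0, "dy": 3, "dz": 9.5, "spin": 0, "grip": 5}
    - {"dx": 0, "dy": 6, "dz": 10, "spin": 0, "grip": 5}
    - {"dx": 0, "dy": 9, "dz": 10, "spin": 0, "grip": 5}
    - {"dx": 0, "dy": 12, "dz": 10, "spin": 0, "grip": 5}
    - {"dx": 0, "dy": 15, "dz": 10, "spin": 0, "grip": 5}

```text
time_s: 5.37
tcp_pos: [0.4492, 0.1277, 0.1206]
eef_rot: [-180.0, -0.0, 27.7]
contact_force: [1.3, -0.6, -1.1]
gripper_width: 0.0218
```

servo_tool:
  targets:
    - {"dx": -0.2, "dy": 3, "dz": 0, "spin": 0, "grip": 5}
    - {"dx": -0.4, "dy": 6, "dz": 0, "spin": 0, "grip": 5}
    - {"dx": -0.6, "dy": 9, "dz": 0, "spin": 0, "grip": 5}
    - {"dx": -0.8, "dy": 12, "dz": 0, "spin": 0, "grip": 5}
    - {"dx": -1.0, "dy": 15, "dz": 0, "spin": 0, "grip": 5}
    - {"dx": -1.2, "dy": 18, "dz": 0, "spin": 0, "grip": 5}
    - {"dx": -1.3, "dy": 20.5, "dz": 0, "spin": 0, "grip": 5}
    - {"dx": -1.4, "dy": 22.5, "dz": 0, "spin": 0, "grip": 5}
    - {"dx": -1.4, "dy": 23.5, "dz": 0, "spin": 0, "grip": 5}
    - {"dx": -1.4, "dy": 23.5, "dz": 0, "spin": 0, "grip": 5}

```text
time_s: 6.2
tcp_pos: [0.4355, 0.3631, 0.12]
eef_rot: [180.0, 0.0, 27.8]
contact_force: [-1.2, 0.1, -0.6]
gripper_width: 0.0216
```

```bash
python3 look.py a3
```

```text
6.2 [435.5 363.1 120. ] [180.    0.   27.8] 0.021630314723209053 [ 60.  16. -21.  -0. -53.  58.]
top [133. 311.]
scene [386. 104.]
```

View pics/a3.png

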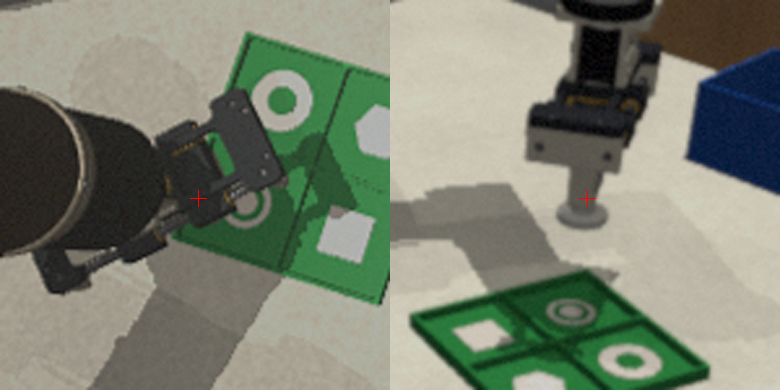

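The plunger is held upright over the disc compartment. Lower it.

servo_tool:
  targets:
    - {"dx": 0, "dy": 0, "dz": -1.5, "spin": 0, "grip": 5}
    - {"dx": 0, "dy": 0, "dz": -3, "spin": 0, "grip": 5}
    - {"dx": 0, "dy": 0, "dz": -4.5, "spin": 0, "grip": 5}
    - {"dx": 0, "dy": 0, "dz": -6, "spin": 0, "grip": 5}
    - {"dx": 0, "dy": 0, "dz": -7.2, "spin": 0, "grip": 5}
    - {"dx": 0, "dy": 0, "dz": -8.2, "spin": 0, "grip": 5}
    - {"dx": 0, "dy": 0, "dz": -8.9, "spin": 0, "grip": 5}
    - {"dx": 0, "dy": 0, "dz": -9.4, "spin": 0, "grip": 5}
    - {"dx": 0, "dy": 0, "dz": -9.5, "spin": 0, "grip": 5}
    - {"dx": 0, "dy": 0, "dz": -9.6, "spin": 0, "grip": 5}

```text
time_s: 7.13
tcp_pos: [0.4358, 0.3614, 0.0248]
eef_rot: [180.0, -0.0, 27.7]
contact_force: [-0.4, 0.2, -1.6]
gripper_width: 0.0214
```

servo_tool:
  targets:
    - {"dx": 0, "dy": 0, "dz": 0, "spin": 0, "grip": 25}
    - {"dx": 0, "dy": 0, "dz": 0, "spin": 0, "grip": 30}
    - {"dx": 0, "dy": 0, "dz": 0, "spin": 0, "grip": 36}
    - {"dx": 0, "dy": 0, "dz": 0, "spin": 0, "grip": 45}
    - {"dx": 0, "dy": 0, "dz": 0, "spin": 0, "grip": 50}
    - {"dx": 0, "dy": 0, "dz": 1, "spin": 0, "grip": 55}
    - {"dx": 0, "dy": 0, "dz": 3, "spin": 0, "grip": 55}
    - {"dx": 0, "dy": 0, "dz": 6, "spin": 0, "grip": 60}
    - {"dx": 0, "dy": 0, "dz": 9, "spin": 0, "grip": 60}
    - {"dx": 0, "dy": 0, "dz": 12, "spin": 0, "grip": 60}

```text
time_s: 7.97
tcp_pos: [0.4355, 0.3612, 0.1467]
eef_rot: [180.0, -0.0, 27.8]
contact_force: [-0.4, -0.1, -0.5]
gripper_width: 0.0526
```

servo_tool:
  targets:
    - {"dx": 0.8, "dy": -2.6, "dz": 0, "spin": 0, "grip": 80}
    - {"dx": 2.0, "dy": -6.4, "dz": 0, "spin": 0, "grip": 90}
    - {"dx": 3.1, "dy": -10.2, "dz": 0, "spin": 0, "grip": 90}
    - {"dx": 4.3, "dy": -14, "dz": 0, "spin": 0, "grip": 90}
    - {"dx": 5.4, "dy": -17.8, "dz": 0, "spin": 0, "grip": 90}
    - {"dx": 6.6, "dy": -21.6, "dz": 0, "spin": 0, "grip": 90}
    - {"dx": 7.7, "dy": -25.4, "dz": 0, "spin": 0, "grip": 90}
    - {"dx": 8.9, "dy": -29.2, "dz": 0, "spin": 0, "grip": 90}
    - {"dx": 10.0, "dy": -33, "dz": 0, "spin": -0.03, "grip": 90}
    - {"dx": 11.2, "dy": -36.8, "dz": 0, "spin": -0.03, "grip": 90}

```text
time_s: 8.8
tcp_pos: [0.5479, -0.0084, 0.1458]
eef_rot: [180.0, -0.1, 26.0]
contact_force: [2.1, 0.5, -0.8]
gripper_width: 0.0791
```

servo_tool:
  targets:
    - {"dx": 1.2, "dy": -3.8, "dz": 0, "spin": 0, "grip": 90}
    - {"dx": 2.4, "dy": -7.6, "dz": 0, "spin": 0, "grip": 90}
    - {"dx": 3.6, "dy": -11.4, "dz": 0, "spin": 0, "grip": 90}
    - {"dx": 4.5, "dy": -14.4, "dz": 0, "spin": 0, "grip": 90}
    - {"dx": 4.8, "dy": -15.7, "dz": 0, "spin": 0, "grip": 90}
    - {"dx": 4.8, "dy": -15.7, "dz": 0, "spin": 0, "grip": 90}
    - {"dx": 4.8, "dy": -15.7, "dz": 0, "spin": 0, "grip": 90}
    - {"dx": 4.8, "dy": -15.7, "dz": 0, "spin": 0, "grip": 90}
    - {"dx": 4.8, "dy": -15.7, "dz": 0, "spin": 0, "grip": 90}
    - {"dx": 4.8, "dy": -15.7, "dz": 0, "spin": 0, "grip": 90}

```text
time_s: 9.63
tcp_pos: [0.5956, -0.1624, 0.145]
eef_rot: [180.0, -0.0, 26.1]
contact_force: [-0.4, -0.6, -1.0]
gripper_width: 0.0788
```

```bash
python3 - <<'E'
from v import *
import json
im={c:r.capture(c) for c in("top","scene")}
for c in im: cv2.imwrite(f"pics/b1_{c}.png",im[c])
s=r.get_state(); print(s["tcp_pos"],s["eef_rot"],s["joints"])
F=json.load(open("fit.json")); F={"block":F["block"],"small_plunger":F["small_plunger"],"plunger":[.436,.3616,0,.004]}
a=over(im["top"],"top",F)[220:360,110:400]; b=over(im["scene"],"scene",F)[90:300,190:440]
cv2.imwrite("pics/b1.png",np.hstack([cv2.resize(a,(400,400)),cv2.resize(b,(400,400))]))
E
```

```text
[ 0.59570739 -0.16254835  0.14490092] [ 1.79992040e+02 -2.45029807e-02  2.61052442e+01] [ 2.83220166e+00  1.87631700e+01 -1.32088995e+01 -2.79342847e-03
 -5.80022762e+01  1.13274520e+02]
```

View pics/b1.png

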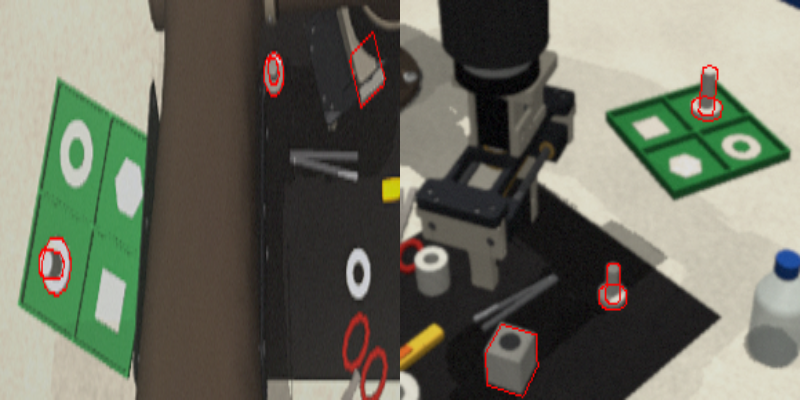

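The plunger stands in the disc compartment and matches its predicted outline. The gripper is above the block. Descend to TCP z ≈ 17 mm and grip.

servo_tool:
  targets:
    - {"dx": 0, "dy": 0, "dz": -2, "spin": 0, "grip": 85}
    - {"dx": 0, "dy": 0, "dz": -4, "spin": 0, "grip": 85}
    - {"dx": 0, "dy": 0, "dz": -6, "spin": 0, "grip": 85}
    - {"dx": 0, "dy": 0, "dz": -8, "spin": 0, "grip": 85}
    - {"dx": 0, "dy": 0, "dz": -10, "spin": 0, "grip": 85}
    - {"dx": 0, "dy": 0, "dz": -11.5, "spin": 0, "grip": 85}
    - {"dx": 0, "dy": 0, "dz": -12.5, "spin": 0, "grip": 85}
    - {"dx": 0, "dy": 0, "dz": -12.8, "spin": 0, "grip": 85}
    - {"dx": 0, "dy": 0, "dz": -12.8, "spin": 0, "grip": 85}
    - {"dx": 0, "dy": 0, "dz": -12.8, "spin": 0, "grip": 70}

```text
time_s: 10.57
tcp_pos: [0.5963, -0.1634, 0.0173]
eef_rot: [180.0, -0.0, 26.1]
contact_force: [0.7, 0.5, -0.1]
gripper_width: 0.0713
```

servo_tool:
  targets:
    - {"dx": 0, "dy": 0, "dz": 0, "spin": 0, "grip": 60}
    - {"dx": 0, "dy": 0, "dz": 0, "spin": 0, "grip": 55}
    - {"dx": 0, "dy": 0, "dz": 0, "spin": 0, "grip": 50}
    - {"dx": 0, "dy": 0, "dz": 0, "spin": 0, "grip": 45}
    - {"dx": 0, "dy": 0, "dz": 0, "spin": 0, "grip": 38}
    - {"dx": 0, "dy": 0, "dz": 0, "spin": 0, "grip": 30}
    - {"dx": 0, "dy": 0, "dz": 0, "spin": 0, "grip": 25}
    - {"dx": 0, "dy": 0, "dz": 0, "spin": 0, "grip": 25}
    - {"dx": 0, "dy": 0, "dz": 0, "spin": 0, "grip": 25}
    - {"dx": 0, "dy": 0, "dz": 0, "spin": 0, "grip": 25}
  squeeze: 30

```text
time_s: 11.4
tcp_pos: [0.5957, -0.1635, 0.017]
eef_rot: [180.0, -0.0, 26.0]
contact_force: [-2.4, 1.1, 5.8]
gripper_width: 0.0418
```

servo_tool:
  targets:
    - {"dx": 0, "dy": 0, "dz": 1, "spin": 0, "grip": 25}
    - {"dx": 0, "dy": 0, "dz": 2.5, "spin": 0, "grip": 25}
    - {"dx": 0, "dy": 0, "dz": 4.5, "spin": 0, "grip": 25}
    - {"dx": 0, "dy": 0, "dz": 6.5, "spin": 0, "grip": 25}
    - {"dx": -0.4, "dy": 1, "dz": 8.5, "spin": 0, "grip": 25}
    - {"dx": -1.3, "dy": 3, "dz": 9.5, "spin": 0, "grip": 25}
    - {"dx": -2.6, "dy": 6, "dz": 10, "spin": 0, "grip": 25}
    - {"dx": -3.9, "dy": 9, "dz": 10, "spin": 0, "grip": 25}
    - {"dx": -5.2, "dy": 12, "dz": 10, "spin": 0, "grip": 25}
    - {"dx": -6.5, "dy": 15, "dz": 10, "spin": 0, "grip": 25}

```text
time_s: 12.23
tcp_pos: [0.5298, -0.0126, 0.117]
eef_rot: [-180.0, -0.0, 26.0]
contact_force: [-0.1, 0.6, -1.9]
gripper_width: 0.0417
```

servo_tool:
  targets:
    - {"dx": -1.4, "dy": 3.2, "dz": 0, "spin": 0, "grip": 25}
    - {"dx": -2.8, "dy": 6.4, "dz": 0, "spin": 0, "grip": 25}
    - {"dx": -4.2, "dy": 9.6, "dz": 0, "spin": 0, "grip": 25}
    - {"dx": -5.6, "dy": 12.8, "dz": 0, "spin": 0, "grip": 25}
    - {"dx": -7.0, "dy": 16, "dz": 0, "spin": 0, "grip": 25}
    - {"dx": -8.4, "dy": 19.2, "dz": 0, "spin": 0, "grip": 25}
    - {"dx": -9.8, "dy": 22.4, "dz": 0, "spin": 0, "grip": 25}
    - {"dx": -11, "dy": 25.2, "dz": 0, "spin": 0, "grip": 25}
    - {"dx": -11.9, "dy": 27.4, "dz": 0, "spin": 0, "grip": 25}
    - {"dx": -12.3, "dy": 28.3, "dz": 0, "spin": 0, "grip": 25}

```text
time_s: 13.07
tcp_pos: [0.4069, 0.2721, 0.1171]
eef_rot: [-180.0, -0.1, 26.2]
contact_force: [0.3, -0.2, -1.2]
gripper_width: 0.0425
```

servo_tool:
  targets:
    - {"dx": 0, "dy": 0, "dz": 0, "spin": 0, "grip": 25}
    - {"dx": 0, "dy": 0, "dz": -1.5, "spin": 0, "grip": 25}
    - {"dx": 0, "dy": 0, "dz": -3, "spin": 0, "grip": 25}
    - {"dx": 0, "dy": 0, "dz": -4.5, "spin": 0, "grip": 25}
    - {"dx": 0, "dy": 0, "dz": -6, "spin": 0, "grip": 25}
    - {"dx": 0, "dy": 0, "dz": -7, "spin": 0, "grip": 25}
    - {"dx": 0, "dy": 0, "dz": -7.5, "spin": 0, "grip": 25}
    - {"dx": 0, "dy": 0, "dz": -7.5, "spin": 0, "grip": 25}
    - {"dx": 0, "dy": 0, "dz": -7.5, "spin": 0, "grip": 25}
    - {"dx": 0, "dy": 0, "dz": -7.5, "spin": 0, "grip": 25}

```text
time_s: 13.9
tcp_pos: [0.4082, 0.2695, 0.0423]
eef_rot: [-180.0, -0.1, 26.0]
contact_force: [-0.2, 0.1, -1.1]
gripper_width: 0.0417
```

servo_tool:
  targets:
    - {"dx": 0, "dy": 0, "dz": -0.5, "spin": 0, "grip": 25}
    - {"dx": 0, "dy": 0, "dz": -1, "spin": 0, "grip": 25}
    - {"dx": 0, "dy": 0, "dz": -1.4, "spin": 0, "grip": 25}
    - {"dx": 0, "dy": 0, "dz": -1.7, "spin": 0, "grip": 25}
    - {"dx": 0, "dy": 0, "dz": -1.9, "spin": 0, "grip": 25}
    - {"dx": 0, "dy": 0, "dz": -2.0, "spin": 0, "grip": 25}
    - {"dx": 0, "dy": 0, "dz": -2.1, "spin": 0, "grip": 25}
    - {"dx": 0, "dy": 0, "dz": -2.1, "spin": 0, "grip": 25}
    - {"dx": 0, "dy": 0, "dz": -2.1, "spin": 0, "grip": 25}
    - {"dx": 0, "dy": 0, "dz": -2.1, "spin": 0, "grip": 25}

```text
time_s: 14.73
tcp_pos: [0.4075, 0.2693, 0.0209]
eef_rot: [180.0, 0.0, 26.0]
contact_force: [-3.1, -1.0, 5.2]
gripper_width: 0.0419
```

servo_tool:
  targets:
    - {"dx": 0, "dy": 0, "dz": 0, "spin": 0, "grip": 49}
    - {"dx": 0, "dy": 0, "dz": 0, "spin": 0, "grip": 52}
    - {"dx": 0, "dy": 0, "dz": 0, "spin": 0, "grip": 58}
    - {"dx": 0, "dy": 0, "dz": 0, "spin": 0, "grip": 64}
    - {"dx": 0, "dy": 0, "dz": 0, "spin": 0, "grip": 70}
    - {"dx": 0, "dy": 0, "dz": 0, "spin": 0, "grip": 70}
    - {"dx": 0, "dy": 0, "dz": 3, "spin": 0, "grip": 70}
    - {"dx": 0, "dy": 0, "dz": 6, "spin": 0, "grip": 70}
    - {"dx": 0, "dy": 0, "dz": 9, "spin": 0, "grip": 75}
    - {"dx": 0, "dy": 0, "dz": 12, "spin": 0, "grip": 80}

```text
time_s: 15.57
tcp_pos: [0.4075, 0.2692, 0.1419]
eef_rot: [180.0, 0.0, 26.0]
contact_force: [-1.0, 1.0, -0.7]
gripper_width: 0.0672
```

servo_tool:
  targets:
    - {"dx": 1, "dy": -2.5, "dz": 0, "spin": 0, "grip": 90}
    - {"dx": 2, "dy": -6, "dz": 0, "spin": -0.02, "grip": 90}
    - {"dx": 3, "dy": -9.5, "dz": 0, "spin": -0.04, "grip": 90}
    - {"dx": 4, "dy": -13, "dz": 0, "spin": -0.06, "grip": 90}
    - {"dx": 5, "dy": -16.5, "dz": 0, "spin": -0.08, "grip": 90}
    - {"dx": 5, "dy": -20.3, "dz": 0, "spin": -0.1, "grip": 90}
    - {"dx": 5, "dy": -24.1, "dz": 0, "spin": -0.11, "grip": 90}
    - {"dx": 5, "dy": -27.9, "dz": 0, "spin": -0.11, "grip": 90}
    - {"dx": 5, "dy": -31.7, "dz": 0, "spin": -0.11, "grip": 90}
    - {"dx": 4.8, "dy": -35.5, "dz": 0, "spin": -0.11, "grip": 90}

```text
time_s: 16.4
tcp_pos: [0.4555, -0.0873, 0.1408]
eef_rot: [180.0, -0.0, 19.7]
contact_force: [0.8, 0.3, 0.1]
gripper_width: 0.0788
```

servo_tool:
  targets:
    - {"dx": -0.3, "dy": -3.8, "dz": 0, "spin": 0, "grip": 90}
    - {"dx": -0.6, "dy": -7.6, "dz": 0, "spin": 0, "grip": 90}
    - {"dx": -1, "dy": -11.4, "dz": 0, "spin": 0, "grip": 90}
    - {"dx": -1.4, "dy": -15.2, "dz": 0, "spin": 0, "grip": 90}
    - {"dx": -1.8, "dy": -18.4, "dz": 0, "spin": 0, "grip": 90}
    - {"dx": -2, "dy": -20.6, "dz": 0, "spin": 0, "grip": 90}
    - {"dx": -2, "dy": -21.1, "dz": 0, "spin": 0, "grip": 90}
    - {"dx": -2, "dy": -21.1, "dz": 0, "spin": 0, "grip": 90}
    - {"dx": -2, "dy": -21.1, "dz": 0, "spin": 0, "grip": 90}
    - {"dx": -2, "dy": -21.1, "dz": 0, "spin": 0, "grip": 90}

```text
time_s: 17.23
tcp_pos: [0.4357, -0.2958, 0.1405]
eef_rot: [-180.0, 0.0, 19.8]
contact_force: [0.5, -0.1, 0.0]
gripper_width: 0.0791
```

servo_tool:
  targets:
    - {"dx": 0, "dy": 0, "dz": -2, "spin": 0, "grip": 90}
    - {"dx": 0, "dy": 0, "dz": -4, "spin": 0, "grip": 90}
    - {"dx": 0, "dy": 0, "dz": -6, "spin": 0, "grip": 90}
    - {"dx": 0, "dy": 0, "dz": -8, "spin": 0, "grip": 90}
    - {"dx": 0, "dy": 0, "dz": -8, "spin": 0, "grip": 90}
    - {"dx": 0, "dy": 0, "dz": -8, "spin": 0, "grip": 90}
    - {"dx": 0, "dy": 0, "dz": -8, "spin": 0, "grip": 90}
    - {"dx": 0, "dy": 0, "dz": -8, "spin": 0, "grip": 90}
    - {"dx": 0, "dy": 0, "dz": -8, "spin": 0, "grip": 90}
    - {"dx": 0, "dy": 0, "dz": -8, "spin": 0, "grip": 90}

```text
time_s: 18.07
tcp_pos: [0.4363, -0.2966, 0.0616]
eef_rot: [179.9, -0.1, 19.7]
contact_force: [0.1, 1.6, -0.5]
gripper_width: 0.0791
```

```bash
python3 - <<'E'
from v import *
import json
im={c:r.capture(c) for c in("top","scene")}
for c in im: cv2.imwrite(f"pics/c1_{c}.png",im[c])
s=r.get_state(); print(s["tcp_pos"],s["eef_rot"],s["joints"])
F=json.load(open("fit.json")); F={"nut":F["nut"],"block":[.4075,.2693,np.radians(26),.004],"plunger":[.436,.3616,0,.004]}
a=over(im["top"],"top",F)[225:355,110:240]; b=over(im["scene"],"scene",F)[90:330,80:320]; 
cv2.imwrite("pics/c1.png",np.hstack([cv2.resize(a,(400,400)),cv2.resize(b,(400,400))]))
E
```

```text
[ 0.43594556 -0.29664482  0.06119067] [ 1.79963301e+02 -5.44938881e-02  1.97196717e+01] [-1.29026665e+01  1.65663303e+01 -2.99189337e+01  2.22750050e-03
 -4.34490546e+01  1.22620704e+02]
```

View pics/c1.png

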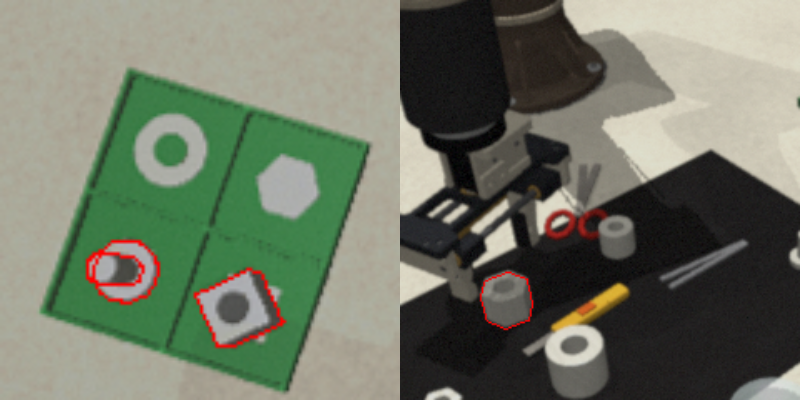

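The block and plunger are in their compartments and match the predicted outlines, and the nut is between the fingers. Descend to z ≈ 15 mm and grip.

servo_tool:
  targets:
    - {"dx": 0, "dy": 0, "dz": -1.5, "spin": 0, "grip": 90}
    - {"dx": 0, "dy": 0, "dz": -3, "spin": 0, "grip": 90}
    - {"dx": 0, "dy": 0, "dz": -4.2, "spin": 0, "grip": 90}
    - {"dx": 0, "dy": 0, "dz": -4.6, "spin": 0, "grip": 90}
    - {"dx": 0, "dy": 0, "dz": -4.6, "spin": 0, "grip": 80}
    - {"dx": 0, "dy": 0, "dz": -4.6, "spin": 0, "grip": 72}
    - {"dx": 0, "dy": 0, "dz": -4.6, "spin": 0, "grip": 66}
    - {"dx": 0, "dy": 0, "dz": -4.6, "spin": 0, "grip": 60}
    - {"dx": 0, "dy": 0, "dz": -4.6, "spin": 0, "grip": 56}
    - {"dx": 0, "dy": 0, "dz": -4.6, "spin": 0, "grip": 52}

```text
time_s: 19.0
tcp_pos: [0.436, -0.2966, 0.0151]
eef_rot: [180.0, -0.0, 19.7]
contact_force: [-0.6, -0.1, 0.3]
gripper_width: 0.0481
```

servo_tool:
  targets:
    - {"dx": 0, "dy": 0, "dz": 0, "spin": 0, "grip": 48}
    - {"dx": 0, "dy": 0, "dz": 0, "spin": 0, "grip": 44}
    - {"dx": 0, "dy": 0, "dz": 0, "spin": 0, "grip": 38}
    - {"dx": 0, "dy": 0, "dz": 0, "spin": 0, "grip": 30}
    - {"dx": 0, "dy": 0, "dz": 0, "spin": 0, "grip": 25}
    - {"dx": 0, "dy": 0, "dz": 0, "spin": 0, "grip": 25}
    - {"dx": 0, "dy": 0, "dz": 0, "spin": 0, "grip": 25}
    - {"dx": 0, "dy": 0, "dz": 0, "spin": 0, "grip": 25}
    - {"dx": 0, "dy": 0, "dz": 0, "spin": 0, "grip": 25}
    - {"dx": 0, "dy": 0, "dz": 0, "spin": 0, "grip": 25}

```text
time_s: 19.83
tcp_pos: [0.4355, -0.2964, 0.0148]
eef_rot: [-180.0, 0.0, 19.7]
contact_force: [-1.1, 3.1, 6.1]
gripper_width: 0.0439
```

servo_tool:
  targets:
    - {"dx": 0, "dy": 0, "dz": 1, "spin": 0, "grip": 25}
    - {"dx": 0, "dy": 0, "dz": 2.5, "spin": 0, "grip": 25}
    - {"dx": 0, "dy": 0, "dz": 4.5, "spin": 0, "grip": 25}
    - {"dx": 0, "dy": 0, "dz": 6.5, "spin": 0, "grip": 25}
    - {"dx": 0.1, "dy": 1, "dz": 8.5, "spin": 0, "grip": 25}
    - {"dx": 0.4, "dy": 3, "dz": 9.5, "spin": 0, "grip": 25}
    - {"dx": 0.8, "dy": 6.3, "dz": 10, "spin": 0, "grip": 25}
    - {"dx": 1.2, "dy": 9.6, "dz": 10, "spin": 0, "grip": 25}
    - {"dx": 1.6, "dy": 12.9, "dz": 10, "spin": 0, "grip": 25}
    - {"dx": 2.0, "dy": 16.2, "dz": 10, "spin": 0, "grip": 25}

```text
time_s: 20.67
tcp_pos: [0.4556, -0.1332, 0.1153]
eef_rot: [180.0, -0.1, 19.7]
contact_force: [0.5, 1.0, -1.7]
gripper_width: 0.0439
```

servo_tool:
  targets:
    - {"dx": 0.4, "dy": 3.4, "dz": 0, "spin": 0.02, "grip": 25}
    - {"dx": 0.8, "dy": 6.8, "dz": 0, "spin": 0.04, "grip": 25}
    - {"dx": 1.2, "dy": 10.2, "dz": 0, "spin": 0.06, "grip": 25}
    - {"dx": 1.6, "dy": 13.6, "dz": 0, "spin": 0.08, "grip": 25}
    - {"dx": 2.0, "dy": 17, "dz": 0, "spin": 0.1, "grip": 25}
    - {"dx": 2.4, "dy": 20.4, "dz": 0, "spin": 0.12, "grip": 25}
    - {"dx": 2.8, "dy": 23.8, "dz": 0, "spin": 0.14, "grip": 25}
    - {"dx": 3.2, "dy": 27.2, "dz": 0, "spin": 0.14, "grip": 25}
    - {"dx": 3.6, "dy": 30.6, "dz": 0, "spin": 0.14, "grip": 25}
    - {"dx": 4.0, "dy": 34, "dz": 0, "spin": 0.14, "grip": 25}

```text
time_s: 21.5
tcp_pos: [0.4955, 0.2072, 0.1151]
eef_rot: [-180.0, -0.0, 27.8]
contact_force: [0.4, -1.2, -1.7]
gripper_width: 0.0439
```

servo_tool:
  targets:
    - {"dx": 0.2, "dy": 2.5, "dz": 0, "spin": 0, "grip": 25}
    - {"dx": 0.3, "dy": 3.6, "dz": 0, "spin": 0, "grip": 25}
    - {"dx": 0.3, "dy": 3.6, "dz": 0, "spin": 0, "grip": 25}
    - {"dx": 0.3, "dy": 3.6, "dz": -1, "spin": 0, "grip": 25}
    - {"dx": 0.3, "dy": 3.6, "dz": -2.5, "spin": 0, "grip": 25}
    - {"dx": 0.3, "dy": 3.6, "dz": -4, "spin": 0, "grip": 25}
    - {"dx": 0.3, "dy": 3.6, "dz": -5.5, "spin": 0, "grip": 25}
    - {"dx": 0.3, "dy": 3.6, "dz": -7, "spin": 0, "grip": 25}
    - {"dx": 0.3, "dy": 3.6, "dz": -7.5, "spin": 0, "grip": 25}
    - {"dx": 0.3, "dy": 3.6, "dz": -7.5, "spin": 0, "grip": 25}

```text
time_s: 22.33
tcp_pos: [0.4976, 0.2394, 0.038]
eef_rot: [179.9, 0.2, 27.7]
contact_force: [-0.2, 0.3, -1.7]
gripper_width: 0.0436
```

servo_tool:
  targets:
    - {"dx": 0, "dy": 0, "dz": 0, "spin": 0, "grip": 25}
    - {"dx": 0, "dy": 0, "dz": -0.5, "spin": 0, "grip": 25}
    - {"dx": 0, "dy": 0, "dz": -1, "spin": 0, "grip": 25}
    - {"dx": 0, "dy": 0, "dz": -1.4, "spin": 0, "grip": 25}
    - {"dx": 0, "dy": 0, "dz": -1.7, "spin": 0, "grip": 25}
    - {"dx": 0, "dy": 0, "dz": -1.9, "spin": 0, "grip": 25}
    - {"dx": 0, "dy": 0, "dz": -2.0, "spin": 0, "grip": 25}
    - {"dx": 0, "dy": 0, "dz": -2.1, "spin": 0, "grip": 25}
    - {"dx": 0, "dy": 0, "dz": -2.1, "spin": 0, "grip": 25}
    - {"dx": 0, "dy": 0, "dz": -2.1, "spin": 0, "grip": 25}

```text
time_s: 23.17
tcp_pos: [0.4986, 0.2415, 0.0188]
eef_rot: [180.0, -0.0, 27.8]
contact_force: [-1.5, -0.9, 2.9]
gripper_width: 0.0439
```

servo_tool:
  targets:
    - {"dx": 0, "dy": 0, "dz": 0, "spin": 0, "grip": 51}
    - {"dx": 0, "dy": 0, "dz": 0, "spin": 0, "grip": 54}
    - {"dx": 0, "dy": 0, "dz": 0, "spin": 0, "grip": 60}
    - {"dx": 0, "dy": 0, "dz": 0, "spin": 0, "grip": 66}
    - {"dx": 0, "dy": 0, "dz": 0, "spin": 0, "grip": 70}
    - {"dx": 0, "dy": 0, "dz": 0, "spin": 0, "grip": 70}
    - {"dx": 0, "dy": 0, "dz": 3, "spin": 0, "grip": 70}
    - {"dx": 0, "dy": 0, "dz": 6, "spin": 0, "grip": 70}
    - {"dx": 0, "dy": 0, "dz": 9, "spin": 0, "grip": 75}
    - {"dx": 0, "dy": 0, "dz": 12, "spin": 0, "grip": 80}

```text
time_s: 24.0
tcp_pos: [0.4985, 0.2412, 0.1398]
eef_rot: [180.0, 0.0, 27.7]
contact_force: [-0.4, -0.3, -0.2]
gripper_width: 0.0675
```

servo_tool:
  targets:
    - {"dx": 0.3, "dy": -2.6, "dz": 0, "spin": 0, "grip": 100}
    - {"dx": 0.8, "dy": -6.4, "dz": 0, "spin": 0, "grip": 100}
    - {"dx": 1.3, "dy": -10.2, "dz": 0, "spin": 0, "grip": 100}
    - {"dx": 1.8, "dy": -14, "dz": 0, "spin": 0, "grip": 100}
    - {"dx": 2.3, "dy": -17.8, "dz": 0, "spin": 0, "grip": 100}
    - {"dx": 2.8, "dy": -21.6, "dz": 0, "spin": 0, "grip": 100}
    - {"dx": 3.3, "dy": -25.4, "dz": 0, "spin": 0, "grip": 100}
    - {"dx": 3.8, "dy": -29.2, "dz": 0, "spin": 0, "grip": 100}
    - {"dx": 4.4, "dy": -33, "dz": 0, "spin": 0, "grip": 100}
    - {"dx": 4.9, "dy": -36.8, "dz": 0, "spin": 0, "grip": 100}

```text
time_s: 24.83
tcp_pos: [0.5477, -0.1284, 0.1387]
eef_rot: [180.0, -0.0, 27.8]
contact_force: [0.8, 0.4, 0.0]
gripper_width: 0.0876
```

servo_tool:
  targets:
    - {"dx": 0.5, "dy": -3.8, "dz": 0, "spin": 0, "grip": 100}
    - {"dx": 1.0, "dy": -7.6, "dz": 0, "spin": 0, "grip": 100}
    - {"dx": 1.5, "dy": -11.4, "dz": 0, "spin": 0, "grip": 100}
    - {"dx": 2.0, "dy": -15.2, "dz": 0, "spin": 0, "grip": 100}
    - {"dx": 2.2, "dy": -17.1, "dz": 0, "spin": 0, "grip": 100}
    - {"dx": 2.2, "dy": -17.1, "dz": 0, "spin": 0, "grip": 100}
    - {"dx": 2.2, "dy": -17.1, "dz": -1, "spin": 0, "grip": 100}
    - {"dx": 2.2, "dy": -17.1, "dz": -3, "spin": 0, "grip": 100}
    - {"dx": 2.2, "dy": -17.1, "dz": -5, "spin": 0, "grip": 100}
    - {"dx": 2.2, "dy": -17.1, "dz": -6, "spin": 0, "grip": 100}

```text
time_s: 25.67
tcp_pos: [0.5682, -0.296, 0.0757]
eef_rot: [-179.9, 0.1, 27.8]
contact_force: [-0.9, 0.7, -1.2]
gripper_width: 0.0878
```

```bash
python3 - <<'E'
from v import *
import json
im={c:r.capture(c) for c in("top","scene")}
for c in im: cv2.imwrite(f"pics/d1_{c}.png",im[c])
s=r.get_state(); print(s["tcp_pos"],s["eef_rot"],s["joints"])
F=json.load(open("fit.json")); F={"sleeve":F["sleeve"],"nut":[.4986,.2415,np.radians(57.5),.004],"block":[.4075,.2693,np.radians(26),.004],"plunger":[.436,.3616,0,.004]}
a=over(im["top"],"top",F)[225:355,110:240]; b=over(im["scene"],"scene",F)[170:370,80:280]; 
cv2.imwrite("pics/d1.png",np.hstack([cv2.resize(a,(400,400)),cv2.resize(b,(400,400))]))
E
```

```text
[ 0.56816088 -0.29623361  0.07614461] [-179.82817745    0.18174614   27.78759181] [-1.01340923e+01  2.47705558e+01 -1.40759968e+01 -3.05096743e-02
 -5.14024211e+01  1.27940497e+02]
```

View pics/d1.png

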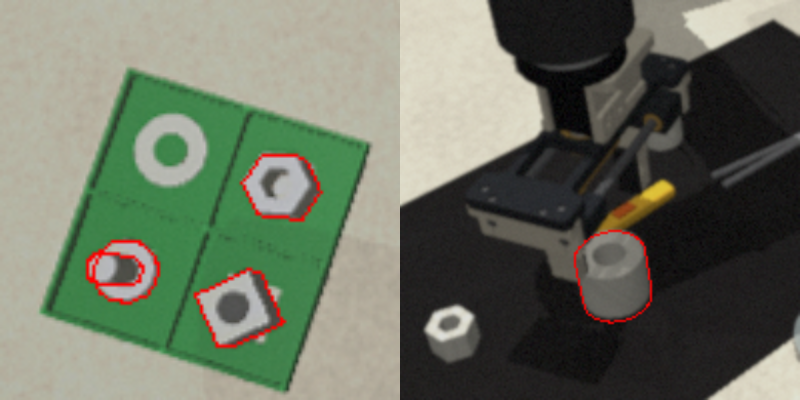

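Nut placed well. The sleeve is between the fingers; descend to z ≈ 20 mm and grip.

servo_tool:
  targets:
    - {"dx": 0, "dy": 0, "dz": 0, "spin": 0, "grip": 100}
    - {"dx": 0, "dy": 0, "dz": -1, "spin": 0, "grip": 100}
    - {"dx": 0, "dy": 0, "dz": -2.2, "spin": 0, "grip": 100}
    - {"dx": 0, "dy": 0, "dz": -3.5, "spin": 0, "grip": 100}
    - {"dx": 0, "dy": 0, "dz": -4.8, "spin": 0, "grip": 100}
    - {"dx": 0, "dy": 0, "dz": -5.6, "spin": 0, "grip": 100}
    - {"dx": 0, "dy": 0, "dz": -6, "spin": 0, "grip": 100}
    - {"dx": 0, "dy": 0, "dz": -6, "spin": 0, "grip": 100}
    - {"dx": 0, "dy": 0, "dz": -6, "spin": 0, "grip": 90}
    - {"dx": 0, "dy": 0, "dz": -6, "spin": 0, "grip": 82}

```text
time_s: 26.6
tcp_pos: [0.5702, -0.2977, 0.0192]
eef_rot: [180.0, -0.0, 27.7]
contact_force: [-0.7, 0.7, 0.4]
gripper_width: 0.079
```

servo_tool:
  targets:
    - {"dx": 0, "dy": 0, "dz": 0, "spin": 0, "grip": 76}
    - {"dx": 0, "dy": 0, "dz": 0, "spin": 0, "grip": 71}
    - {"dx": 0, "dy": 0, "dz": 0, "spin": 0, "grip": 67}
    - {"dx": 0, "dy": 0, "dz": 0, "spin": 0, "grip": 63}
    - {"dx": 0, "dy": 0, "dz": 0, "spin": 0, "grip": 58}
    - {"dx": 0, "dy": 0, "dz": 0, "spin": 0, "grip": 50}
    - {"dx": 0, "dy": 0, "dz": 0, "spin": 0, "grip": 40}
    - {"dx": 0, "dy": 0, "dz": 0, "spin": 0, "grip": 40}
    - {"dx": 0, "dy": 0, "dz": 0, "spin": 0, "grip": 40}
    - {"dx": 0, "dy": 0, "dz": 0, "spin": 0, "grip": 40}
  squeeze: 40

```text
time_s: 27.43
tcp_pos: [0.5694, -0.2973, 0.0187]
eef_rot: [-180.0, 0.0, 27.7]
contact_force: [-3.0, 2.9, 5.2]
gripper_width: 0.0541
```

Opening reads 54 mm on a 56 mm tube. I'll lift 1 cm and check before carrying it.

servo_tool:
  targets:
    - {"dx": 0, "dy": 0, "dz": 0.2, "spin": 0, "grip": 40}
    - {"dx": 0, "dy": 0, "dz": 0.4, "spin": 0, "grip": 40}
    - {"dx": 0, "dy": 0, "dz": 0.6, "spin": 0, "grip": 40}
    - {"dx": 0, "dy": 0, "dz": 0.8, "spin": 0, "grip": 40}
    - {"dx": 0, "dy": 0, "dz": 1, "spin": 0, "grip": 40}
    - {"dx": 0, "dy": 0, "dz": 1.2, "spin": 0, "grip": 40}
    - {"dx": 0, "dy": 0, "dz": 1.4, "spin": 0, "grip": 40}
    - {"dx": 0, "dy": 0, "dz": 1.5, "spin": 0, "grip": 40}
    - {"dx": 0, "dy": 0, "dz": 1.5, "spin": 0, "grip": 40}
    - {"dx": 0, "dy": 0, "dz": 1.5, "spin": 0, "grip": 40}

```text
time_s: 28.27
tcp_pos: [0.5697, -0.2975, 0.0336]
eef_rot: [180.0, -0.0, 27.7]
contact_force: [-0.4, 0.5, -2.4]
gripper_width: 0.0542
```

```bash
python3 - <<'E'
from v import *
im={c:r.capture(c) for c in("top","scene")}
s=r.get_state(); print(s["tcp_pos"],s["contact_force"],s["moment"],s["gripper_width"])
F={"sleeve":[.5695,-.2973,0,.015]}
b=over(im["scene"],"scene",F)[230:350,120:240]; a=im["scene"][230:350,120:240]
cv2.imwrite("pics/e1.png",np.hstack([cv2.resize(a,(400,400)),cv2.resize(b,(400,400))]))
E
```

```text
[ 0.56959039 -0.29749864  0.03347405] [ 0.31838054  0.11644973 -2.14007426] [-0.05461831 -0.04104389 -0.01285726] 0.054175725212877696
```

View pics/e1.png

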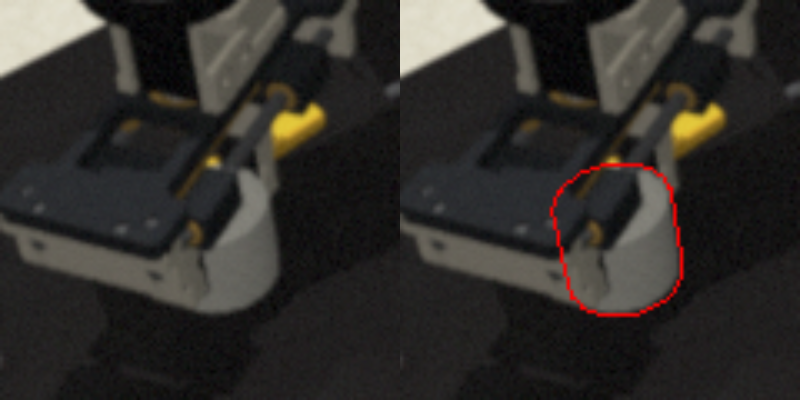

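The sleeve is lifted upright, its outline matches, and the load is about 2.3 N. Carry it to the ring compartment.

servo_tool:
  targets:
    - {"dx": 0, "dy": 0, "dz": 1, "spin": 0, "grip": 40}
    - {"dx": 0, "dy": 0, "dz": 2.5, "spin": 0, "grip": 40}
    - {"dx": 0, "dy": 0, "dz": 4.5, "spin": 0, "grip": 40}
    - {"dx": 0, "dy": 0.5, "dz": 6.5, "spin": 0, "grip": 40}
    - {"dx": -0.1, "dy": 2, "dz": 8, "spin": 0, "grip": 40}
    - {"dx": -0.3, "dy": 4.5, "dz": 9, "spin": 0, "grip": 40}
    - {"dx": -0.5, "dy": 7.5, "dz": 9, "spin": 0, "grip": 40}
    - {"dx": -0.7, "dy": 10.8, "dz": 9, "spin": 0, "grip": 40}
    - {"dx": -0.9, "dy": 14.1, "dz": 9, "spin": 0, "grip": 40}
    - {"dx": -1.2, "dy": 17.4, "dz": 9, "spin": 0, "grip": 40}

```text
time_s: 29.2
tcp_pos: [0.5575, -0.1223, 0.1245]
eef_rot: [180.0, -0.1, 27.7]
contact_force: [1.0, 0.6, -2.4]
gripper_width: 0.0543
```

servo_tool:
  targets:
    - {"dx": -0.2, "dy": 3.4, "dz": 0, "spin": 0, "grip": 40}
    - {"dx": -0.4, "dy": 6.8, "dz": 0, "spin": 0, "grip": 40}
    - {"dx": -0.6, "dy": 10.2, "dz": 0, "spin": 0, "grip": 40}
    - {"dx": -0.9, "dy": 13.6, "dz": 0, "spin": 0, "grip": 40}
    - {"dx": -1.1, "dy": 17, "dz": 0, "spin": 0, "grip": 40}
    - {"dx": -1.3, "dy": 20.4, "dz": 0, "spin": 0, "grip": 40}
    - {"dx": -1.5, "dy": 23.8, "dz": 0, "spin": 0, "grip": 40}
    - {"dx": -1.8, "dy": 27.2, "dz": 0, "spin": 0, "grip": 40}
    - {"dx": -2.0, "dy": 30.6, "dz": 0, "spin": 0, "grip": 40}
    - {"dx": -2.3, "dy": 34, "dz": 0, "spin": 0, "grip": 40}

```text
time_s: 30.03
tcp_pos: [0.5344, 0.2182, 0.1246]
eef_rot: [-180.0, -0.1, 27.8]
contact_force: [0.7, -0.7, -0.5]
gripper_width: 0.0543
```

servo_tool:
  targets:
    - {"dx": -0.2, "dy": 3.4, "dz": 0, "spin": 0, "grip": 40}
    - {"dx": -0.4, "dy": 6.6, "dz": 0, "spin": 0, "grip": 40}
    - {"dx": -0.6, "dy": 9.2, "dz": 0, "spin": 0, "grip": 40}
    - {"dx": -0.7, "dy": 11, "dz": 0, "spin": 0, "grip": 40}
    - {"dx": -0.7, "dy": 11.6, "dz": 0, "spin": 0, "grip": 40}
    - {"dx": -0.7, "dy": 11.6, "dz": 0, "spin": 0, "grip": 40}
    - {"dx": -0.7, "dy": 11.6, "dz": -1, "spin": 0, "grip": 40}
    - {"dx": -0.7, "dy": 11.6, "dz": -2.5, "spin": 0, "grip": 40}
    - {"dx": -0.7, "dy": 11.6, "dz": -3.5, "spin": 0, "grip": 40}
    - {"dx": -0.7, "dy": 11.6, "dz": -4, "spin": 0, "grip": 40}

```text
time_s: 30.87
tcp_pos: [0.5269, 0.3303, 0.0815]
eef_rot: [180.0, 0.2, 27.6]
contact_force: [-0.9, -1.3, -3.9]
gripper_width: 0.0543
```

servo_tool:
  targets:
    - {"dx": 0, "dy": 0, "dz": -0.5, "spin": 0, "grip": 40}
    - {"dx": 0, "dy": 0, "dz": -1.5, "spin": 0, "grip": 40}
    - {"dx": 0, "dy": 0, "dz": -2.6, "spin": 0, "grip": 40}
    - {"dx": 0, "dy": 0, "dz": -3.7, "spin": 0, "grip": 40}
    - {"dx": 0, "dy": 0, "dz": -4.6, "spin": 0, "grip": 40}
    - {"dx": 0, "dy": 0, "dz": -5.2, "spin": 0, "grip": 40}
    - {"dx": 0, "dy": 0, "dz": -5.6, "spin": 0, "grip": 40}
    - {"dx": 0, "dy": 0, "dz": -5.9, "spin": 0, "grip": 40}
    - {"dx": 0, "dy": 0, "dz": -6.0, "spin": 0, "grip": 40}
    - {"dx": 0, "dy": 0, "dz": -6.1, "spin": 0, "grip": 40}

```text
time_s: 31.7
tcp_pos: [0.5278, 0.3326, 0.0227]
eef_rot: [-180.0, -0.0, 27.8]
contact_force: [-3.3, -2.5, 8.6]
gripper_width: 0.0545
```

servo_tool:
  targets:
    - {"dx": 0, "dy": 0, "dz": 0, "spin": 0, "grip": 40}
    - {"dx": 0, "dy": 0, "dz": 0, "spin": 0, "grip": 63}
    - {"dx": 0, "dy": 0, "dz": 0, "spin": 0, "grip": 66}
    - {"dx": 0, "dy": 0, "dz": 0, "spin": 0, "grip": 70}
    - {"dx": 0, "dy": 0, "dz": 0, "spin": 0, "grip": 76}
    - {"dx": 0, "dy": 0, "dz": 0, "spin": 0, "grip": 82}
    - {"dx": 0, "dy": 0, "dz": 0, "spin": 0, "grip": 82}
    - {"dx": 0, "dy": 0, "dz": 2, "spin": 0, "grip": 82}
    - {"dx": 0, "dy": 0, "dz": 5, "spin": 0, "grip": 82}
    - {"dx": 0, "dy": 0, "dz": 8, "spin": 0, "grip": 82}

```text
time_s: 32.53
tcp_pos: [0.5271, 0.3318, 0.1026]
eef_rot: [179.9, 0.1, 27.7]
contact_force: [1.5, 1.3, -0.0]
gripper_width: 0.0719
```

servo_tool:
  targets:
    - {"dx": 0, "dy": 0, "dz": 3, "spin": 0, "grip": 82}
    - {"dx": 0, "dy": -2, "dz": 6, "spin": 0, "grip": 82}
    - {"dx": 0, "dy": -5, "dz": 8, "spin": 0, "grip": 82}
    - {"dx": 0, "dy": -9, "dz": 9, "spin": 0, "grip": 82}
    - {"dx": 0, "dy": -13, "dz": 9, "spin": 0, "grip": 82}
    - {"dx": 0, "dy": -17, "dz": 9, "spin": 0, "grip": 82}
    - {"dx": 0, "dy": -21, "dz": 9, "spin": 0, "grip": 82}
    - {"dx": 0, "dy": -25, "dz": 9, "spin": 0, "grip": 82}
    - {"dx": 0, "dy": -28, "dz": 9, "spin": 0, "grip": 82}
    - {"dx": 0, "dy": -30, "dz": 9, "spin": 0, "grip": 82}

```text
time_s: 33.37
tcp_pos: [0.527, 0.0298, 0.1929]
eef_rot: [180.0, -0.0, 27.7]
contact_force: [0.5, -0.5, -0.1]
gripper_width: 0.0722
```

```bash
python3 - <<'E'
from v import *
import json
im={c:r.capture(c) for c in("top","scene")}
s=r.get_state(); print(s["time_s"],s["tcp_pos"],s["contact_force"],s["gripper_width"])
G=json.load(open("fit.json")); F={"sleeve":[.5277,.3331,0,.004],"nut":[.4986,.2415,np.radians(57.5),.004],"block":[.4075,.2693,np.radians(26),.004],"plunger":[.436,.3616,0,.004]}
F.update({k:G[k] for k in G if k.startswith("small") or k=="tray"})
a=over(im["top"],"top",F)[140:360,110:510]; b=over(im["scene"],"scene",F)[105:360,70:450]
cv2.imwrite("pics/f1.png",np.vstack([cv2.resize(a,(540,297)),cv2.resize(b,(540,303))]))
E
```

```text
33.4667 [0.52718248 0.02972764 0.19280391] [ 0.602675   -0.18724583 -0.05083716] 0.0717870321242451
```

View pics/f1.png

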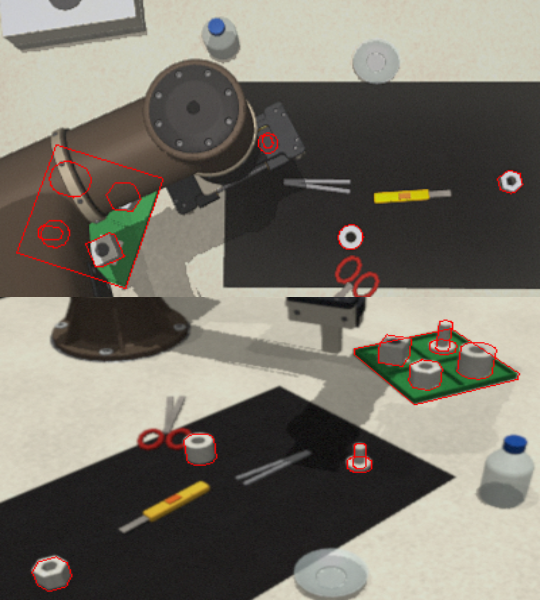

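The final picture shows all four parts standing in their compartments at the predicted outlines. The spares are on their starting outlines, the bottle is upright, and the gripper is clear. Handing in.

```bash
python3 -c "
from plant import r
print(r.close_job())"
```

```text
the job is handed in; nothing more can be done
None
```

I packed the plunger, block, nut and sleeve into their own compartments and handed the job in at about 33.5 s of simulated time. `close_job` gives no verdict, so the result rests on my own checks.

**Placement:** each part went down within about 1 mm of the compartment centre I computed. The highest force reading at the end of any move was about 9 N, when the sleeve was set down.

**Last check:** in the last scene picture all four large parts stand upright in the tray at their predicted outlines. The three spares lie on their starting outlines, the bottle is upright and the gripper is clear. The arm hid most of the tray in the last top view, so the sleeve's final position was seen by the scene camera only. I had already seen the other three in place from above.

**Disagreements:**
- The two cameras differed by about 5 mm in x; I used the joint fit of both.
- The sleeve grip read 54 mm on a 56 mm tube. I lifted it slightly, saw it held upright, then carried it over.
- One early move call was refused, most likely because its rows left out the spin value. I sent it again with spin included, and it caused no harm.

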